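Hold the sampling probe centred in its guide over the sample tube

ROBOT

A 7-joint arm with a two-finger parallel gripper is mounted at the origin on the work surface. World frame = base frame: x ahead of the robot, y to its left, z up, the work surface at z = 0. Lengths are in mm, angles in rad, forces in N, time in s.
With the tool pointing down it reaches from about 425 to 800 mm from the base axis. Payload 8.3 kg.
Tool frame: the origin (TCP) lies at the very end of the fingers, on their centre line; the grasp point (between the pads) lies 19 mm behind it; z points along the fingers, y is the direction in which the jaws open and shut (so a half turn about z gives the same grasp; the last joint's range is limited). The gripper opens to 85 mm and grips with 20 to 120 N. Pads are 22 mm wide; open, the fingers measure 114 mm over their backs; the gripper's body (76 mm by 85 mm) begins 54 mm behind the grasp point. The pads swing forward as they close: fully open they stand 13 mm farther back than shut.
Start: joints at [1.226, 0.383, 0.016, 1.37, -0.006, 1.388, -0.046], TCP at [173.843, -600.316, 193.579] pointing down, gripper open.
Joint ranges: [-2.95, 2.95], [-0.25, 2.06], [-1.52, 1.56], [0.18, 2.33], [-1.44, 4.58], [0.02, 2.06], [-3.01, 3.01]. Speed limits (rad/s): [2.39, 2.39, 3.01, 3.01, 3.14, 3.14, 3.14].

INTERFACE

Orientations are given as [roll, pitch, yaw] about the fixed x, y, z axes, in that order (R = Rz(yaw) Ry(pitch) Rx(roll)).
In Python, from station import robot gives the robot as it stands. Calls block until the motion is done:
- robot.goto(position, orientation): joint-space move of the TCP to a pose.
- robot.movel(position, attitude=None, rate=150): straight line of the TCP; attitude=None keeps the orientation; rate is the mean speed in mm/s.
- robot.set_joints(angles): joint-space move.
- robot.grip(opening): finger opening in mm; the grip force is fixed at half the most; returns when the fingers have stopped.
- robot.dwell(seconds).
- robot.inverse_kinematics(position, orientation): joint angles nearest the present ones, or None.
- robot.grab_frame(name): name is "scene" or "side" or "wrist"; returns a dict with "pixels" (400x640x3 uint8, red, green, blue), "z_map" (400x640 float32, mm along the optical axis (not along the pixel's ray), 0 where there is no reading), "fx", "fy", "cx", "cy" (pixels), "extrinsics" (4x4, takes a point from camera to world coordinates). Camera axes: x right, y down, z forward; pixel columns grow to the right and rows downward; lengths in mm; the calibration is good to about 2 mm. A picture is of the moment at which its call begins.
A pose or a line that the arm cannot do raises robot.PlanningError and nothing moves.
- robot.sign_off(): hands the job in, once; it reports no verdict.
Readings, each from a call of its own:
- robot.current_clock(): time.
- robot.current_joint_pos(): joint angles.
- robot.current_qd(): joint speeds.
- robot.current_tau(): joint torques, N m.
- robot.current_ee_pos(): TCP position.
- robot.current_tool_rot(): TCP orientation.
- robot.current_force(): force on the tool from outside, world axes, zero at the start.
- robot.current_wrist_torque(): the same for the moment, N m.
- robot.current_width(): finger opening in mm.
Only numpy, scipy, OpenCV 4.12 (cv2) and the standard library are available. Lean on these libraries where they do the work, as an engineer would, in place of code of your own. Each camera call takes 0.05 s, during which the arm holds its last target.

TASK

Pick the long thin probe (8 mm rod, tall round hub) out of the stem rack and lower it, upright, down through the hole in the sampling station's guide block, never letting it touch the bore, the block or the tube. Stop with its tip about half way down the inside of the sample tube below, and finish while still holding it there in the gripper, still and centred in the hole, not resting on anything. Leave the other stems and everything else on the bench where they are.

Things in the scene. Friction and masses are not known exactly. Their poses are not given: they have to be found in the camera images.
- probe: The target, upright in a rack hole, hanging by its flange. Steel rod 8 mm diameter, 110 mm long (z -110 to 0 mm); steel flange 32 mm diameter (z 0 to +5); round grey hub to grip, 22 mm diameter (z +5 to +55) with thin dark rings near its top, the tallest head in the rack. About 0.09 kg, varies. Origin: on the axis at the flange's underside, level with the rack's top face; z up.
- probe_tip (a point): Lower end of the probe's rod, on its axis, 110 mm below the underside of the flange.
- probe_hub (a point): Point on the probe's axis at a good height to grip the hub, 33 mm above the underside of the flange.
- rack: Fixed aluminium rack 130 (x) x 210 (y) mm, top face 125 mm above the bench, origin on the bench under its centre. 8 mm plate on two end walls, six 19 mm through holes: rows x = -35, +35 mm, columns y = -70, 0, +70 mm. Five hold a part hanging by flange or cap, in any order; one is empty. Stands left or right, yawed up to 0.35 rad.
- station: Fixed sampling station, origin on the bench under the guide hole, z up. Base 120 x 150 x 12 mm. Guide block 44 x 44 mm, 85 to 110 mm above the bench, vertical 22 mm through hole, on a post at its +y side (y +20 to +80 mm), no higher than the block. Below, coaxial, a clear open tube, inner diameter 28 mm, floor 15 and rim 72 mm above the bench. Yawed up to 0.5 rad, on the side away from the rack.
- guide_top (a point): Centre of the guide hole's upper mouth, 110 mm above the bench.
- guide_bottom (a point): Centre of the guide hole's lower mouth, 85 mm above the bench.
- tube_floor (a point): Centre of the sample tube's inner floor, 15 mm above the bench.
- short_stem: Bystander in the rack: like the probe but with a 55 mm rod and a hub only 22 mm tall, 27 mm with its flange. Origin at the underside of its flange.
- thick_stem: Bystander in the rack: steel rod 14 mm thick, 110 mm long, square grey head 22 mm wide; 30 mm tall above the rack. Origin at the underside of its flange.
- tee_stem: Bystander in the rack: 8 mm rod 85 mm long with a T handle (bar 36 mm long); 30 mm tall above the rack. Origin at the underside of its flange.
- tube: Bystander in the rack: closed sample tube, clear, 13 mm diameter, with a dark cap 21 mm wide and 18 mm tall. Origin at the underside of the cap.
- jar: Bystander on the bench: closed jar 54 mm diameter, 75 mm tall. Origin under its centre.
- carton: Bystander on the bench: cardboard box 70 x 100 x 50 mm. Origin under its centre.
- driver: Bystander on the bench: screwdriver about 170 mm long, lying at the right-hand side. Origin near its middle.
- beaker: Bystander on the bench: small open glass beaker 60 mm wide, 70 mm tall. Origin under its centre.
There are look-alikes about, which are no part of the job. What is shaped like the probe but orange is not meant. What is shaped like the station but yellow is not meant.

How it is judged (in metres and radians):
On the way, in this order (a step that is already met when the one before it is completed fails the run):
1. the probe is lifted out of the rack, and its tip is above the guide block (height (world z) of probe_tip above 0.12 m and contact force between probe and the fingers above 0.5 N), for 0.1 s.
2. the probe's tip is inside the guide hole, entering from above (z of probe_tip in the frame of guide_top between -0.025 and -0.003 m and horizontal distance between probe_tip and guide_top below 0.008 m), for 0.05 s.
At the end, for the whole second after the job is handed in: Probe still held, upright (0.06 rad) and still, tip 12 to 46 mm above the tube's inner floor, tip within 4 mm and flange within 5 mm of the guide hole's axis, touching neither station nor rack; every other part within 15 mm of its start (z of probe_tip in the frame of tube_floor between 0.012 and 0.046 m and horizontal distance between probe_tip and guide_top below 0.004 m and horizontal distance between probe and guide_top below 0.005 m and angle between probe's own z axis and vertical below 0.06 rad and contact force between probe and the fingers above 0.5 N and contact force between probe and station below 0.05 N and contact force between probe and rack below 0.05 N and linear speed of probe below 0.01 m/s and distance of each of short_stem, thick_stem, tee_stem, tube, jar, carton, driver, beaker from where it was at the start of the episode below 0.015 m); the arm keeps its last pose, push and grip.
It fails at once if the probe touches the station (bore, guide block, tube or post) (contact force between probe and station above 0.05 N).
It fails at once if another stem or a thing on the bench is displaced by more than 15 mm (distance of any of short_stem, thick_stem, tee_stem, tube, jar, carton, driver, beaker from where it was at the start of the episode above 0.015 m).
It also fails if it takes over 51 s, if anything falls off the work surface, if the arm or the gripper's body presses on something with over 40 N, if the wrist force passes 120 N, or if a joint passes its speed limit or range.

## Working session

There is one attempt and no reset: what is moved stays moved. The work goes in short steps, each a Python script; the robot and the scene stay as the last script left them, time stands still between calls to the robot, and variables do not carry over. Pictures are saved under pics/ and viewed, and the job is handed in when it is done.

```bash
mkdir -p pics; ls; python3 - <<'E'
from station import robot
import numpy as np,cv2
print(robot.current_clock())
for n in ["scene","side","wrist"]:
    f=robot.grab_frame(n); np.savez(f"{n}0.npz",**f)
    cv2.imwrite(f"pics/{n}0.png",f["pixels"][:,:,::-1]); print(n,f["fx"],f["cx"],f["cy"],np.round(f["extrinsics"],3).tolist(),(f["z_map"]>0).mean())
E
```

```text
pics
0.0
scene 372.061635277066 324.6113428189565 205.42047589434293 [[0.174, 0.794, -0.582, 1022.545], [0.985, -0.151, 0.089, -163.608], [-0.017, -0.589, -0.808, 765.421], [0.0, 0.0, 0.0, 1.0]] 0.99606640625
side 517.00404748983 324.73649439314465 193.98232233190802 [[-0.724, -0.481, 0.495, 31.287], [-0.69, 0.501, -0.522, 503.347], [0.003, -0.72, -0.694, 901.953], [0.0, 0.0, 0.0, 1.0]] 0.99620703125
wrist 334.3068750631723 327.26992558127625 196.4105954815574 [[0.278, -0.908, -0.313, 253.038], [-0.961, -0.263, -0.089, -578.409], [-0.002, 0.326, -0.946, 372.407], [0.0, 0.0, 0.0, 1.0]] 0.995796875
```

View pics/scene0.png

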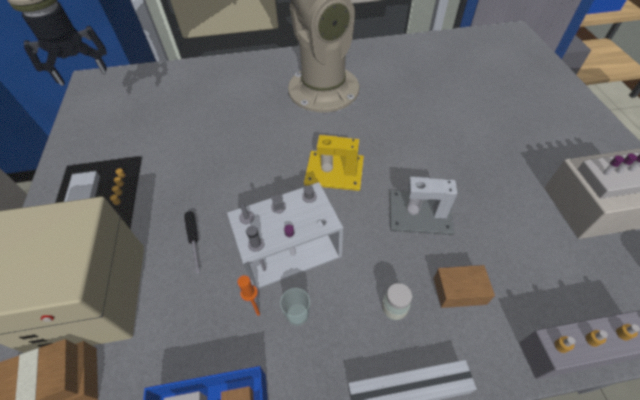

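View pics/side0.png

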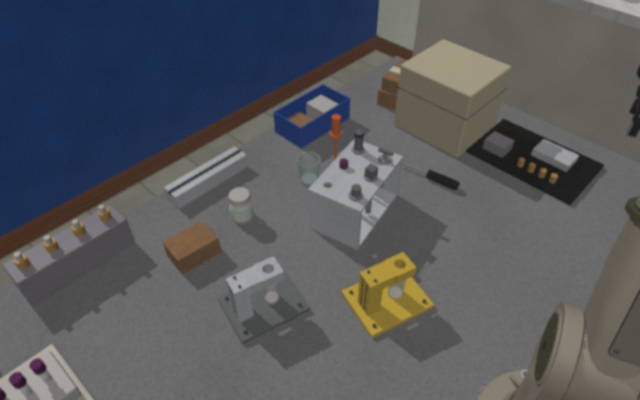

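View pics/wrist0.png

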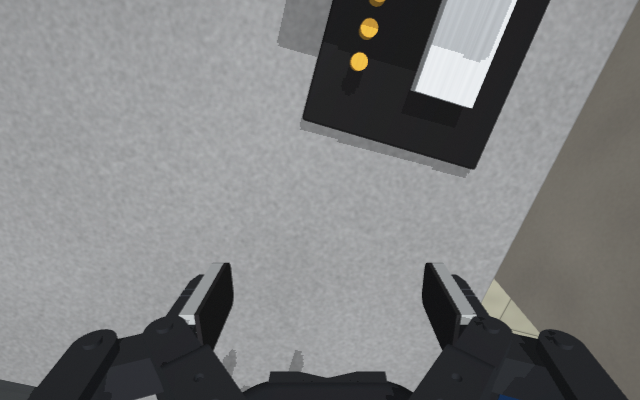

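```bash
cat > h.py <<'E'
import numpy as np,cv2
def pts(f):
    z=f["z_map"].astype(float); v,u=np.mgrid[:z.shape[0],:z.shape[1]]
    P=np.stack([(u-f["cx"])/f["fx"]*z,(v-f["cy"])/f["fy"]*z,z],-1)
    E=f["extrinsics"]; W=P@E[:3,:3].T+E[:3,3]; W[z<=0]=np.nan; return W
def ray(f,u,v,h):
    E=f["extrinsics"]; d=E[:3,:3]@np.array([(u-f["cx"])/f["fx"],(v-f["cy"])/f["fy"],1]); o=E[:3,3]
    return o+d*(h-o[2])/d[2]
def proj(f,p):
    E=f["extrinsics"]; c=E[:3,:3].T@(np.asarray(p)-E[:3,3]); return np.array([f["fx"]*c[0]/c[2]+f["cx"],f["fy"]*c[1]/c[2]+f["cy"]])
E
python3 - <<'E'
from h import *
S=dict(np.load("scene0.npz"));D=dict(np.load("side0.npz"))
for n,f,(a,b,c,d) in [("scene",S,(215,165,465,285)),("side",D,(210,100,420,340))]:
    im=f["pixels"][b:d,a:c,::-1]; k=3 if n=="scene" else 2.5
    cv2.imwrite(f"pics/{n}crop.png",cv2.resize(im,None,fx=k,fy=k,interpolation=cv2.INTER_CUBIC))
    W=pts(f)
    for (u,v) in ([(253,235),(247,215),(279,204),(309,193),(289,230),(430,185),(325,140),(400,250)] if n=="scene" else [(359,135),(343,163),(371,171),(386,155),(355,190),(268,268),(250,275),(400,263),(300,340)]): print(n,u,v,W[v,u].round(1))
    # top plates
    for lo,hi,nm in [(120,130,"rack"),(105,115,"stn")]:
        m=(W[...,2]>lo)&(W[...,2]<hi)&(W[...,0]>250)&(W[...,0]<900)&(abs(W[...,1])<450)
        m=m.astype(np.uint8); nn,l,st,ce=cv2.connectedComponentsWithStats(m)
        for i in range(1,nn):
            if st[i,4]>60:
                p=W[l==i]; r=cv2.minAreaRect(p[:,:2].astype(np.float32)); print(n,nm,st[i],np.round(r[0],1),np.round(r[1],1),round(r[2],1),np.nanmedian(p[:,2]).round(1), f["pixels"][l==i].mean(0).round())
E
```

```text
scene 253 235 [ 641.8 -241.4  178.4]
scene 247 215 [ 575.8 -253.8  153. ]
scene 279 204 [ 558.1 -187.8  149.8]
scene 309 193 [ 541.8 -122.8  150.5]
scene 289 230 [ 619.2 -175.1  141.3]
scene 430 185 [536.3 153.3 106.9]
scene 325 140 [345.3 -54.7 104. ]
scene 400 250 [ 6.305e+02  7.070e+01 -2.000e-01]
scene rack [ 227  183  116   82 4587] [ 581.  -183.4] [133.7 210.3] 12.5 124.4 [161. 164. 173.]
scene stn [317 135  42  17 493] [364.7 -25.9] [102.   47.2] 74.0 108.8 [178. 152.  40.]
scene stn [410 177  47  18 648] [538.7 158.8] [102.8  46.2] 76.7 108.7 [160. 164. 172.]
scene stn [240 285  18  16  76] [ 726.2 -264.8] [23.1 31.1] 27.5 113.9 [164.  93.  55.]
side 359 135 [ 625.1 -235.8  178.4]
side 343 163 [ 609.7 -165.6  146.7]
side 371 171 [ 540.6 -179.9  155.8]
side 386 155 [ 559.4 -256.9  144.2]
side 355 190 [ 528.8 -113.7  151.9]
side 268 268 [541.5 125.4  97.5]
side 250 275 [545.7 166.1 110.1]
side 400 263 [362.8 -62.2  98.2]
side 300 340 [426.8 154.4   1.2]
side rack [ 308  139   95   74 2935] [ 584.1 -183.5] [132.9 216.3] 12.8 126.6 [146. 147. 150.]
side stn [308 192  54  26 179] [560.5 -80.4] [129.5  12. ] 16.1 109.6 [104. 105. 108.]
side stn [360 252  56  37 961] [366.9 -24.2] [104.4  46.3] 71.8 111.2 [164. 139.  60.]
side stn [226 256  58  40 992] [540.5 159.9] [102.5  47.3] 75.5 111.1 [149. 151. 154.]
```

View pics/scenecrop.png

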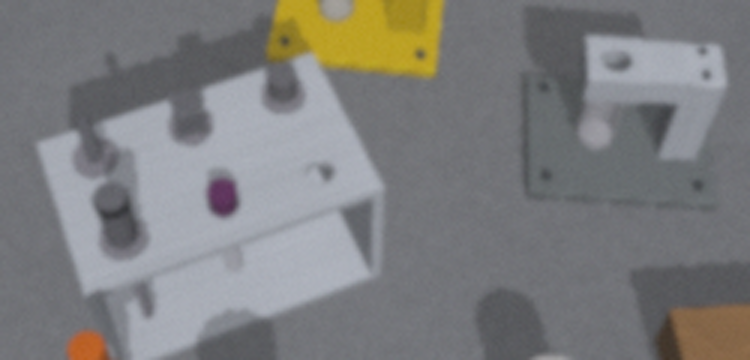

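View pics/sidecrop.png

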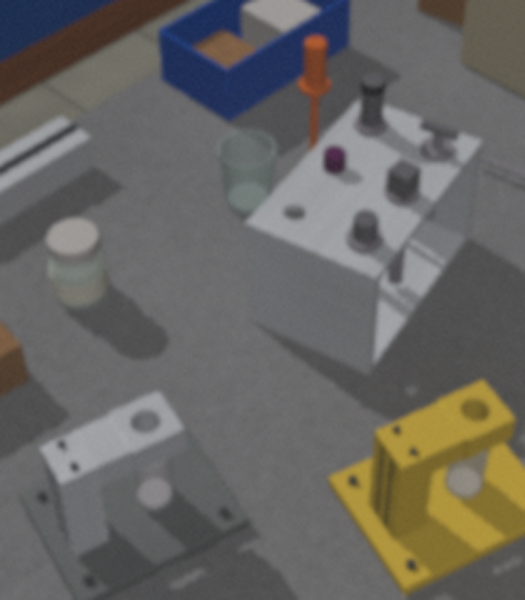

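```bash
python3 - <<'E'
from station import robot
from h import *
S=dict(np.load("scene0.npz"));D=dict(np.load("side0.npz"))
print(ray(S,420,185,110), ray(D,268,268,110))
for f,n in((S,"s"),(D,"d")):
    W=pts(f); px=f["pixels"].astype(int); m=(px[...,0]>px[...,2]+70)&(px[...,1]<px[...,0]-50)&(W[...,0]>600)&(W[...,1]<-200)
    p=W[m]; print(n,"orange",m.sum(),p.max(0),p.min(0))
print(robot.current_tool_rot(), robot.current_width())
for y in np.arange(-3.1,3.1,.4):
    q=[robot.inverse_kinematics(p,[np.pi,0,y]) for p in ([631,-243,300],[631,-243,139],[533,131,300],[533,131,168])]
    print(round(y,1),[None if a is None else np.round(a,2).tolist() for a in q][1::2], [a is not None for a in q])
E
```

```text
[534.42461597 129.74099813 110.        ] [533.58388063 131.26651541 110.        ]
s orange 380 [ 738.82604477 -251.57143354  175.59785589] [ 712.22511376 -594.880447      6.0847095 ]
d orange 157 [ 736.75243161 -250.33967974  169.93324005] [ 709.10216037 -275.02352309   99.82814459]
[-3.14004473e+00  2.02580853e-05  2.81854500e-01] 85.36769582477498
-3.1 [[0.71, 0.6, -0.62, 1.27, 0.34, 1.38, 1.72], [0.49, 0.4, -1.02, 1.59, 0.35, 1.35, 1.04]] [True, True, True, True]
-2.7 [[1.0, 0.87, -1.29, 1.25, 0.83, 1.57, 1.86], [0.63, 0.53, -1.28, 1.58, 0.51, 1.41, 1.32]] [True, True, True, True]
-2.3 [[1.0, 0.87, -1.29, 1.25, 0.83, 1.57, 2.26], [0.63, 0.53, -1.28, 1.58, 0.51, 1.41, 1.72]] [True, True, True, True]
-1.9 [[-0.38, 0.9, 1.35, 1.33, -0.87, 1.55, -2.6], [0.63, 0.53, -1.28, 1.58, 0.51, 1.41, 2.12]] [True, True, True, True]
-1.5 [[0.34, 0.52, -0.04, 1.29, 0.02, 1.33, -2.76], [0.63, 0.53, -1.28, 1.58, 0.51, 1.41, 2.52]] [True, True, True, True]
-1.1 [[0.39, 0.53, -0.11, 1.29, 0.06, 1.33, -2.39], [-1.27, 0.55, 1.37, 1.66, -0.54, 1.39, -2.5]] [True, True, True, True]
-0.7 [[0.42, 0.53, -0.1
[... 484 characters left out ...]
.36, 1.28, 0.19, 1.35, -0.47], [0.51, 0.41, -1.05, 1.59, 0.36, 1.35, -1.25]] [True, True, True, True]
1.3 [[0.59, 0.56, -0.43, 1.27, 0.23, 1.35, -0.09], [0.51, 0.41, -1.05, 1.59, 0.37, 1.35, -0.85]] [True, True, True, True]
1.7 [[0.64, 0.57, -0.5, 1.27, 0.27, 1.36, 0.28], [0.51, 0.41, -1.05, 1.59, 0.36, 1.35, -0.45]] [True, True, True, True]
2.1 [[0.68, 0.59, -0.57, 1.27, 0.31, 1.37, 0.66], [0.51, 0.41, -1.04, 1.59, 0.36, 1.35, -0.05]] [True, True, True, True]
2.5 [[0.67, 0.58, -0.55, 1.27, 0.3, 1.37, 1.06], [0.5, 0.41, -1.03, 1.59, 0.36, 1.35, 0.35]] [True, True, True, True]
2.9 [[0.69, 0.59, -0.58, 1.27, 0.31, 1.37, 1.45], [0.5, 0.4, -1.03, 1.59, 0.35, 1.35, 0.76]] [True, True, True, True]
```

```bash
python3 - <<'E'
from station import robot
from h import *
R=[np.pi,0,0.22]
robot.goto([400,-450,320],R)
for n,p in (("wp",[631,-243,320]),("ws",[533,131,270])):
    robot.goto(p,R); robot.dwell(.3); f=robot.grab_frame("wrist"); np.savez(n+".npz",**f); cv2.imwrite(f"pics/{n}.png",f["pixels"][:,:,::-1])
    print(robot.current_ee_pos(),robot.current_clock())
    print(proj(f,[631,-243,180]),proj(f,[533,131,110]), f["extrinsics"][:3,3]-robot.current_ee_pos())
E
```

```text
[ 630.63573831 -243.75722009  320.22448562] 2.8333
[325.05671096 168.88579183] [  2.59430335 166.52323931] [ 80.37776588  16.31459776 179.80113296]
[533.24311876 130.56293824 269.94889436] 4.6333
[791.48392758 167.78052122] [325.51475545 165.05706762] [ 80.68863812  16.40730966 179.69246036]
```

View pics/wp.png

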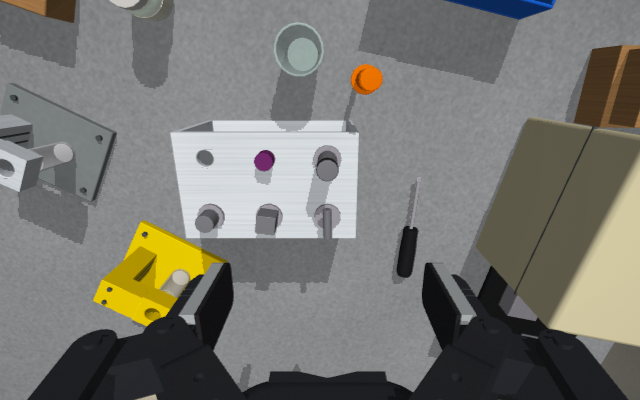

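View pics/ws.png

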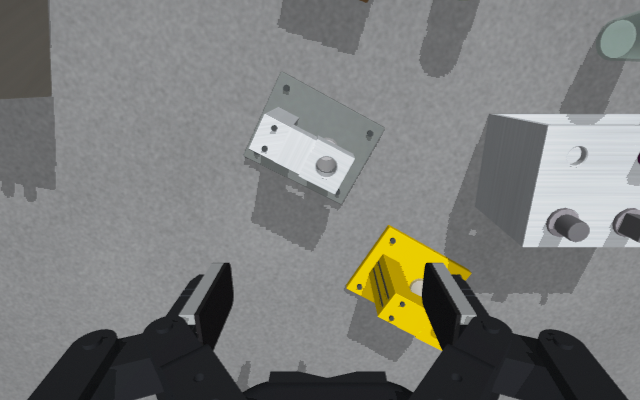

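```bash
python3 - <<'E'
from h import *
a=dict(np.load("wp.npz"));b=dict(np.load("ws.npz"))
c1=cv2.resize(a["pixels"][140:200,297:357,::-1],(480,480),interpolation=0)
c2=cv2.resize(b["pixels"][145:185,305:345,::-1],(480,480),interpolation=0) 
cv2.imwrite("pics/crops.png",np.ascontiguousarray(np.hstack([c1[:,:400],c2[:,:400]])))
Wa,Wb=pts(a),pts(b)
m=(abs(Wa[...,2]-180)<4)&(np.hypot(Wa[...,0]-631,Wa[...,1]+243)<25)
v,u=np.nonzero(m); (c,r)=cv2.minEnclosingCircle(np.stack([u,v],1).astype(np.float32)); print("hub top",m.sum(),c,r,ray(a,*c,180),ray(a,u.mean(),v.mean(),180),np.median(Wa[m][:,2]))
# guide hole: low pixels surrounded by block top
t=(abs(Wb[...,2]-110)<4)&(np.hypot(Wb[...,0]-533,Wb[...,1]-131)<120)
cs,h=cv2.findContours(t.astype(np.uint8),cv2.RETR_CCOMP,cv2.CHAIN_APPROX_NONE)
for k,hh in zip(cs,h[0]):
    if len(k)>15 : 
        e=cv2.fitEllipse(k); print(hh[3],len(k),e,ray(b,*e[0],110))
        if hh[3]<0: r=cv2.minAreaRect(np.array([ray(b,*q[0],110)[:2] for q in k],np.float32)); print(r)
t=(abs(Wa[...,2]-125)<3); cs,h=cv2.findContours(t.astype(np.uint8),cv2.RETR_EXTERNAL,cv2.CHAIN_APPROX_NONE); k=max(cs,key=len)
print("rack",cv2.minAreaRect(np.array([ray(a,*q[0],125)[:2] for q in k],np.float32)))
E
```

```text
hub top 393 (327.1000061035156, 169.6999969482422) 11.229521751403809 [ 630.62885375 -245.1422357   180.        ] [ 630.63200005 -245.14333131  180.        ] 179.3194082380736
-1 248 ((302.3069763183594, 153.98806762695312), (44.38608932495117, 126.53351593017578), 117.29438781738281) [539.22939598 156.83498156 110.        ]
((539.1388549804688, 157.779296875), (101.68709564208984, 44.663330078125), 74.78767395019531)
0 58 ((326.0392150878906, 166.3593292236328), (20.7462215423584, 21.640485763549805), 97.15768432617188) [531.76019174 130.16762298 110.        ]
rack ((580.9260864257812, -184.51229858398438), (128.93984985351562, 209.74603271484375), 12.468783378601074)
```

View pics/crops.png

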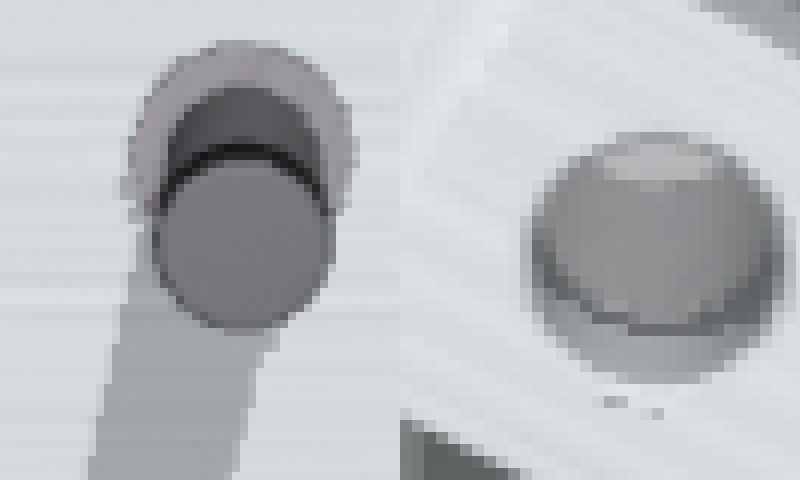

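```bash
python3 - <<'E'
from station import robot
from h import *
R=[np.pi,0,0.22]
robot.goto([630.6,-245.1,280],R); robot.grip(50)
robot.movel([630.6,-245.1,139],R,rate=80)
print(robot.current_ee_pos(),robot.current_force())
robot.grip(10); print(robot.current_width(),robot.current_force())
robot.dwell(.2)
for n in("scene","side","wrist"):
    f=robot.grab_frame(n); cv2.imwrite(f"pics/{n}g.png",f["pixels"][:,:,::-1])
robot.movel([630.6,-245.1,305],R,rate=80)
robot.dwell(.3)
for n in("scene","side","wrist"):
    f=robot.grab_frame(n); np.savez(f"{n}l.npz",**f); cv2.imwrite(f"pics/{n}l.png",f["pixels"][:,:,::-1])
print(robot.current_ee_pos(),robot.current_width(),robot.current_force(),robot.current_clock())
E
```

```text
[ 630.89133349 -245.18181271  139.56344581] [ 0.86453513 -0.30677819  0.35839995]
17.08435599291456 [-0.69316951 -0.07721838  3.58033164]
[ 630.59856177 -245.10896144  305.00458418] 17.219333473387767 [-0.20532802  0.16737849 -0.77622087] 11.875
```

View pics/wristl.png

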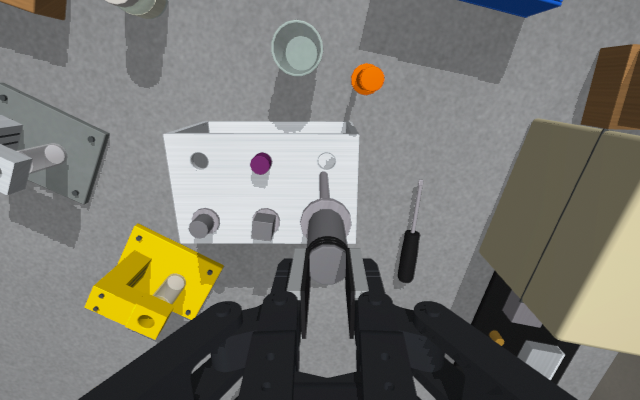

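View pics/sidel.png

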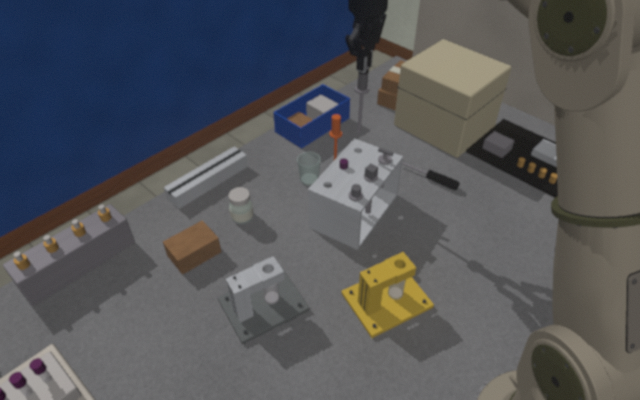

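View pics/scenel.png

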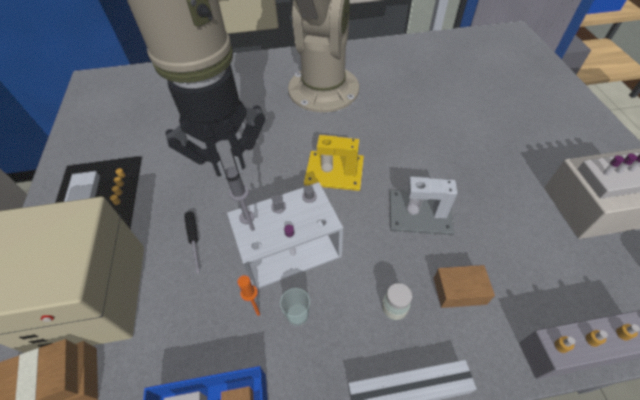

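```bash
cat >> h.py <<'E'
def meas(f,tcp,dz=14,show=None):
    """probe in wrist image: flange circle centre and tip, given tcp; flange underside height = tcp z - dz"""
    W=pts(f); fz=tcp[2]-dz
    near=np.hypot(W[...,0]-tcp[0],W[...,1]-tcp[1])<30
    m=near&(abs(W[...,2]-(fz+5))<2.5)           # flange top
    P=W[m]; 
    rod=near&(W[...,2]<fz-10)&(W[...,2]>fz-116)
    n,l,st,ce=cv2.connectedComponentsWithStats(rod.astype(np.uint8)); 
    i=1+np.argmax(st[1:,4]) if n>1 else 0
    return m,P,(l==i),W
E
python3 - <<'E'
from h import *
f=dict(np.load("wristl.npz")); tcp=np.array([630.6,-245.1,305.])
m,P,r,W=meas(f,tcp)
print(m.sum(),P.min(0),P.max(0)); v,u=np.nonzero(r); print(r.sum(),u.min(),u.max(),v.min(),v.max())
for y in range(v.min(),v.max()+1,4):
    s=u[v==y]; print(y,s.min(),s.max(),W[y,s].mean(0).round(1))
c=cv2.resize(f["pixels"][150:290,270:380,::-1],None,fx=4,fy=4,interpolation=0); cv2.imwrite("pics/wl2.png",c)
E
```

```text
752 [ 618.02107361 -261.05582075  293.52683933] [ 645.82609419 -229.66195776  298.43793045]
229 320 329 172 198
172 321 326 [ 632.4 -242.6  182.8]
176 320 327 [ 632.2 -242.5  195.8]
180 320 327 [ 632.5 -242.6  209.8]
184 320 328 [ 632.4 -243.1  220.8]
188 320 328 [ 632.4 -243.2  231.7]
192 320 329 [ 632.4 -243.7  241.6]
196 320 329 [ 632.5 -243.8  251.1]
```

View pics/wl2.png

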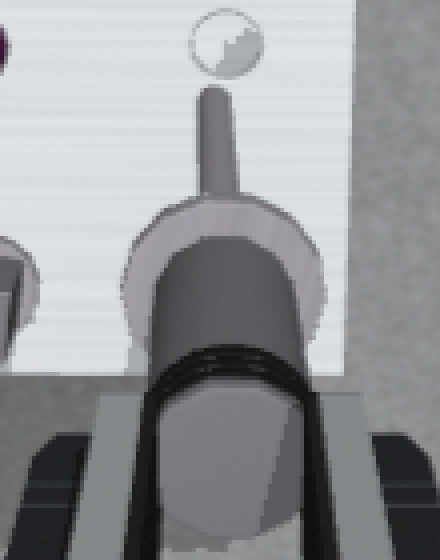

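```bash
python3 - <<'E'
from station import robot
from h import *
R=[np.pi,0,0.22]
robot.movel([533.1,127.6,305],R,rate=150)
robot.movel([533.1,127.6,262],R,rate=80)
robot.dwell(.4)
for n in("scene","side","wrist"):
    f=robot.grab_frame(n); np.savez(f"{n}h.npz",**f)
    p=proj(f,[532,130,125]).astype(int); print(n,p)
    x,y=np.maximum(p-[35,55],0); c=f["pixels"][y:y+80,x:x+70,::-1]; cv2.imwrite(f"pics/{n}h.png",cv2.resize(c,None,fx=7,fy=7,interpolation=cv2.INTER_CUBIC)); print(x,y)
print(robot.current_ee_pos(),robot.current_clock())
tcp=robot.current_ee_pos()
m,P,r,W=meas(f,tcp); print(P.min(0),P.max(0)); v,u=np.nonzero(r)
for y in range(v.min(),v.max()+1,5):
    s=u[v==y]; print(y,s.min(),s.max(),W[y,s].mean(0).round(1))
E
```

```text
scene [421 179]
386 124
side [268 263]
233 208
wrist [323 171]
288 116
[533.11558845 127.61197241 262.02116007] 15.825
[520.37691714 111.67396791 250.54202455] [548.27157676 142.92768283 255.48359624]
172 321 325 [535.1 130.9 141. ]
177 320 327 [534.9 130.2 156.8]
182 320 328 [534.9 129.6 171.9]
187 320 328 [535.  129.5 186.2]
192 320 329 [534.9 128.9 198.4]
197 320 329 [535.1 128.9 210.6]
```

View pics/sceneh.png

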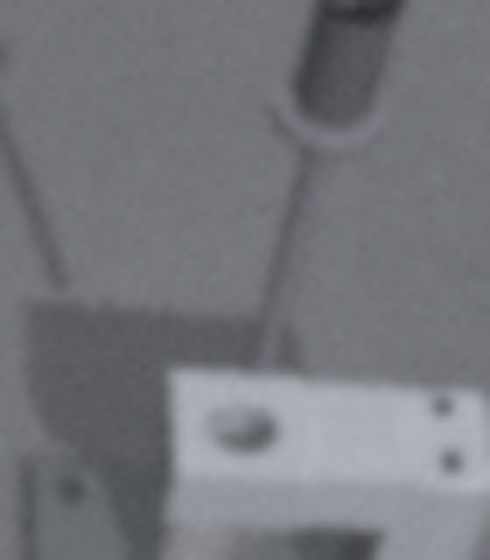

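View pics/sideh.png

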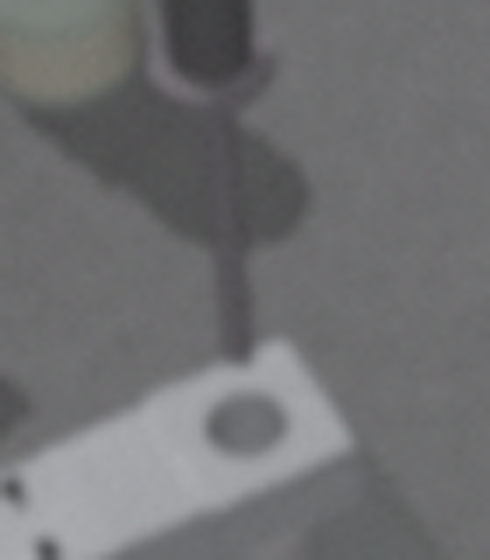

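View pics/wristh.png

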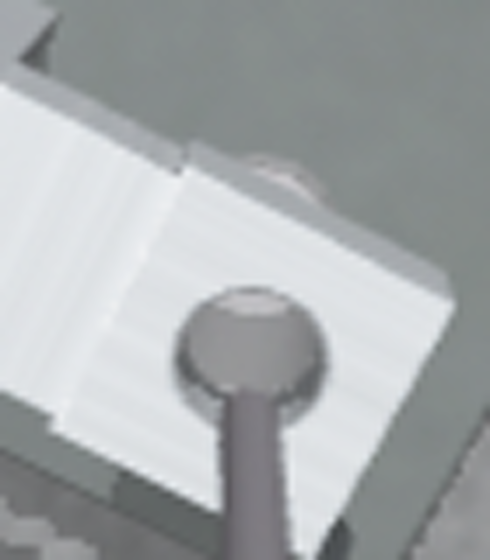

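```bash
cat > ln.py <<'E'
from h import *
def line(n,tag,k,zt,zb,cen,x0,y0):
    pass
S=dict(np.load("sceneh.npz"));D=dict(np.load("sideh.npz"))
def px(x,y,o): return (x+.5)/7-.5+o[0],(y+.5)/7-.5+o[1]
oS,oD=(386,124),(233,208)
hS=ray(S,*px(243,427,oS),110);hD=ray(D,*px(246,423,oD),110);print("hole",hS,hD)
def plane(f,a,b):
    E=f["extrinsics"];d=[E[:3,:3]@np.array([(u-f["cx"])/f["fx"],(v-f["cy"])/f["fy"],1]) for u,v in(a,b)]
    n=np.cross(*d);n/=np.linalg.norm(n);return n,n@E[:3,3]
n1,c1=plane(S,px(307,155,oS),px(267,355,oS));n2,c2=plane(D,px(226,115,oD),px(236,350,oD))
# shift bias: move planes so hole estimate = wrist estimate
ref=np.array([531.8,130.2,110]); c1+=n1@(ref-hS); c2+=n2@(ref-hD)
for z in(138,248): 
    A=np.array([n1[:2],n2[:2]]);print(z,np.linalg.solve(A,[c1-n1[2]*z,c2-n2[2]*z]))
# automatic centreline refine
for nm,f,o,r,h in(("S",S,oS,[(307,155),(267,345)],hS),("D",D,oD,[(226,120),(236,345)],hD)):
    g=cv2.GaussianBlur(f["pixels"],(0,0),.6).astype(float); 
    pa=np.array(px(*r[0],o));pb=np.array(px(*r[1],o))
    out=[]
    for v in range(int(np.ceil(pa[1])),int(pb[1])+1):
        uc=pa[0]+(pb[0]-pa[0])*(v-pa[1])/(pb[1]-pa[1]); us=np.arange(int(uc)-5,int(uc)+7); out.append((v,round(uc,1),g[v,us].mean(1).round().astype(int).tolist(),us[0]))
    for q in out[::4]:print(nm,*q)
E
python3 ln.py
```

```text
hole [533.3516392  130.77247328 110.        ] [533.97987638 131.64602844 110.        ]
138 [529.83281729 132.52795707]
248 [532.85245863 123.10811938]
S 146 429.4 [117, 119, 118, 114, 106, 98, 98, 104, 108, 111, 112, 114] 424
S 150 428.5 [121, 120, 120, 117, 108, 99, 99, 106, 112, 115, 118, 119] 423
S 154 427.7 [119, 117, 118, 115, 108, 101, 100, 107, 111, 114, 117, 118] 422
S 158 426.8 [121, 122, 120, 117, 110, 102, 103, 109, 113, 116, 118, 119] 421
S 162 426.0 [122, 120, 116, 108, 102, 103, 108, 112, 115, 118, 120, 120] 421
S 166 425.2 [119, 120, 118, 110, 104, 105, 110, 114, 116, 118, 118, 119] 420
S 170 424.3 [98, 97, 95, 95, 98, 104, 107, 107, 108, 114, 119, 120] 419
D 225 264.9 [82, 83, 83, 83, 83, 82, 81, 85, 95, 103, 106, 108] 259
D 229 265.0 [84, 83, 82, 83, 83, 81, 80, 82, 84, 85, 86, 89] 260
D 233 265.2 [84, 83, 82, 83, 84, 83, 80, 80, 83, 84, 84, 83] 260
D 237 265.4 [82, 82, 82, 83, 85, 84, 81, 80, 81, 83, 84, 84] 260
D 241 265.6 [88, 86, 83, 82, 83, 84, 82, 80, 81, 85, 86, 86] 260
D 245 265.8 [109, 109, 105, 98, 90, 86, 86, 89, 99, 106, 110, 110] 260
D 249 265.9 [109, 108, 106, 101, 93, 88, 86, 86, 93, 102, 107, 109] 260
D 253 266.1 [109, 107, 103, 96, 89, 86, 86, 90, 100, 107, 110, 110] 261
```

```bash
cat > l2.py <<'E'
from h import *
import sys
def rodline(f,pa,pb,half=6):
    # darkness-weighted centreline between two image points, robust line fit, u as function of v
    g=cv2.GaussianBlur(f["pixels"],(0,0),.5).astype(float).mean(2); P=[]
    for v in range(int(np.ceil(pa[1])),int(pb[1])+1):
        uc=pa[0]+(pb[0]-pa[0])*(v-pa[1])/(pb[1]-pa[1]); us=np.arange(int(round(uc))-half,int(round(uc))+half+1)
        s=g[v,us]; w=np.clip(np.median(s)-4-s,0,None); w[abs(us-uc)>4]=0
        if w.sum()>8: P.append(((w*us).sum()/w.sum(),v))
    P=np.array(P,np.float32); return P
S=dict(np.load("sceneh.npz"));D=dict(np.load("sideh.npz"))
for nm,f,t in(("S",S,(533,131)),("D",D,(533,131))):
    for z in(138,190,248,253): print(nm,z,proj(f,[*t,z]).round(1))
P=rodline(S,(429.4,147),(424.3,169)); print(P[::3])
for nm in("S","D"):
    f=dict(np.load({"S":"scenel.npz","D":"sidel.npz"}[nm]))
    for z in(181,291,296): print(nm,z,proj(f,[630,-243,z]).round(1))
    p=proj(f,[630,-243,250]).astype(int); x,y=p-[35,40]
    print(x,y); cv2.imwrite(f"pics/{nm}l3.png",cv2.resize(f["pixels"][y:y+80,x:x+70,::-1],None,fx=7,fy=7,interpolation=cv2.INTER_CUBIC))
E
python3 l2.py
```

```text
S 138 [422.8 176.4]
S 190 [427.6 160.1]
S 248 [433.8 139.8]
S 253 [434.3 137.9]
D 138 [267.2 258.9]
D 190 [265.1 240.7]
D 248 [262.5 218.8]
D 253 [262.3 216.8]
[[429.6354  147.     ]
 [428.592   150.     ]
 [427.7143  153.     ]
 [426.7805  156.     ]
 [426.12903 159.     ]
 [425.47    162.     ]
 [424.50684 165.     ]
 [423.42307 168.     ]]
S 181 [251.5 229.1]
S 291 [239.6 192.8]
S 296 [239.  190.8]
209 167
D 181 [359.5 131.8]
D 291 [362.1  90.7]
D 296 [362.2  88.7]
326 66
```

View pics/Sl3.png

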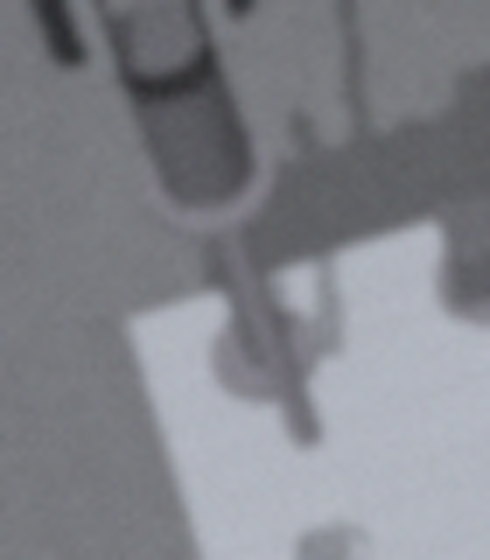

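View pics/Dl3.png

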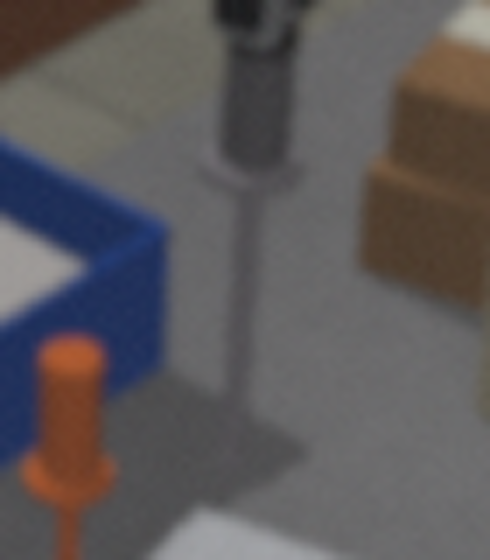

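```bash
python3 - <<'E'
from station import robot
from h import *
R=[np.pi-0.022,0,0.22]
robot.movel([533.5,129.5,262],R,rate=40)
robot.dwell(.4)
for n,k in(("scene",9),("side",9),("wrist",7)):
    f=robot.grab_frame(n); np.savez(f"{n}i.npz",**f)
    p=proj(f,[532,130,125]).astype(int)
    x,y=np.maximum(p-[28,48],0); c=f["pixels"][y:y+66,x:x+44 if n=="side" else x+44,::-1]; cv2.imwrite(f"pics/{n}i.png",cv2.resize(c,None,fx=9,fy=9,interpolation=cv2.INTER_CUBIC)); print(n,x,y, proj(f,[532,130,138]),proj(f,[532,130,248]),proj(f,[532,130,110]))
tcp=robot.current_ee_pos();print(tcp,robot.current_clock())
m,P,r,W=meas(f,tcp); print(P.min(0),P.max(0),(P.min(0)+P.max(0))/2); v,u=np.nonzero(r)
for y in range(v.min(),v.max()+1,4):
    s=u[v==y]; print(y,s.min(),s.max(),W[y,s].mean(0).round(1)-np.array([3,.7,0]))
Wb=W; t=(abs(Wb[...,2]-110)<4)&(np.hypot(Wb[...,0]-533,Wb[...,1]-131)<14); t=((abs(Wb[...,2]-110)>4)&(Wb[...,2]<110)&(np.hypot(Wb[...,0]-533,Wb[...,1]-131)<40))
E
python3 -c "
import cv2,numpy as np
a=[cv2.imread(f'pics/{n}i.png') for n in('scene','side')];cv2.imwrite('pics/ii.png',np.hstack(a))"
```

```text
scene 393 131 [422.17368716 176.088474  ] [433.08836445 139.50579463] [419.76373496 184.16590094]
side 240 215 [267.97689078 258.85083458] [263.33239371 218.74085228] [269.04503731 268.07537236]
wrist 294 123 [322.18458159 175.34006601] [323.4697647  221.82204356] [321.98266303 168.03715815]
[533.5300821  129.41932997 262.00982161] 16.625
[520.91598498 113.35926063 250.51135437] [548.66738844 144.51272382 255.44793986] [534.79168671 128.93599222 252.97964711]
172 321 325 [533.1 129.4 141. ]
176 320 327 [532.7 129.  153.3]
180 320 327 [532.7 129.2 166.1]
184 320 328 [532.8 128.9 177.9]
188 320 328 [532.8 129.  188.9]
192 320 329 [532.7 128.7 198.7]
196 320 329 [532.8 128.9 208.5]
```

View pics/ii.png

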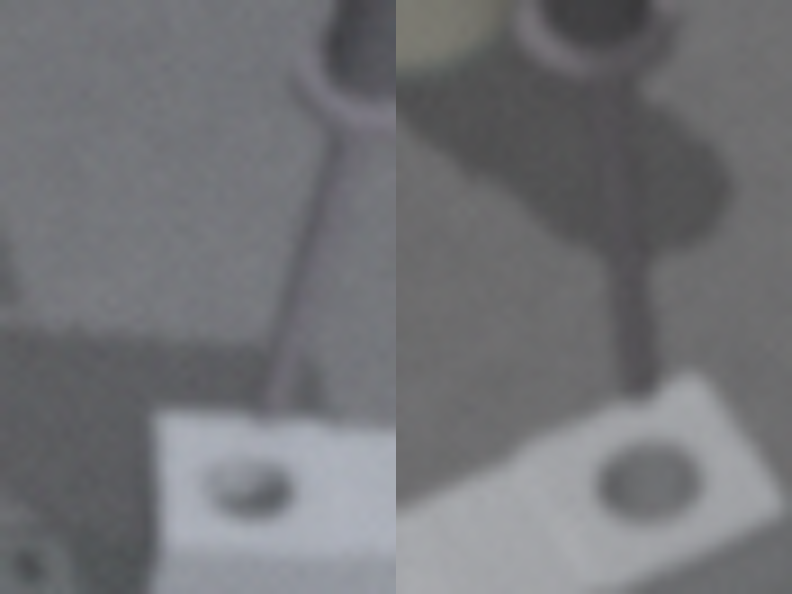

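View pics/wristi.png

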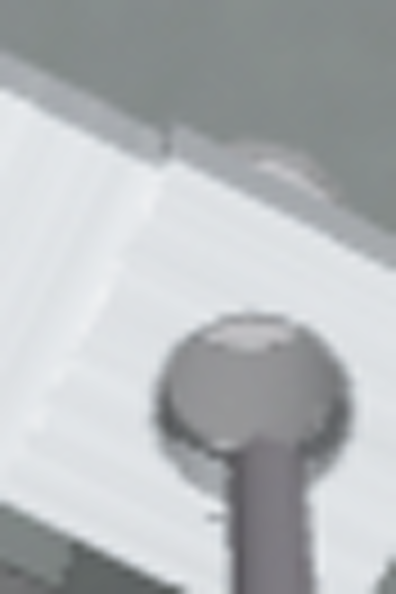

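```bash
python3 - <<'E'
from station import robot
from h import *
R=[np.pi-0.022,0,0.22]
robot.movel([532.3,130.2,262],R,rate=20)
robot.movel([532.3,130.2,238],R,rate=40)
robot.dwell(.4)
a=[]
for n in("scene","side","wrist"):
    f=robot.grab_frame(n); np.savez(f"{n}j.npz",**f)
    p=proj(f,[532,130,125]).astype(int)
    x,y=np.maximum(p-[20,30],0); a.append(cv2.resize(f["pixels"][y:y+60,x:x+33,::-1],None,fx=8,fy=8,interpolation=cv2.INTER_CUBIC)); print(n,x,y, proj(f,[532,130,114]),proj(f,[532,130,110]))
cv2.imwrite("pics/j.png",np.hstack(a))
tcp=robot.current_ee_pos();print(tcp,robot.current_clock())
m,P,r,W=meas(f,tcp); print((P.min(0)+P.max(0))/2); v,u=np.nonzero(r)
for y in range(v.min(),v.max()+1,4):
    s=u[v==y]; print(y,s.min(),s.max(),W[y,s].mean(0).round(1)-np.array([3,.7,0]))
E
```

```text
scene 401 149 [420.10004538 183.03869068] [419.76373496 184.16590094]
side 248 233 [268.89501311 266.77975991] [269.04503731 268.07537236]
wrist 303 147 [323.29326887 174.30273926] [323.24894662 173.19678425]
[532.30483455 130.21324269 238.00082789] 18.175
[533.41892759 129.66523553 229.01789335]
144 310 315 [554.1 144.5 109.6]
148 304 322 [550.5 143.7 109.6]
152 300 331 [547.3 140.8 109.6]
156 297 338 [544.  137.9 109.4]
160 294 346 [540.7 135.3 109.5]
164 293 353 [537.6 131.1 109.4]
168 292 352 [533.5 131.7 109.4]
172 292 350 [529.5 133.  110.4]
176 292 347 [526.2 133.5 113.4]
180 293 345 [523.3 132.2 116. ]
184 295 343 [519.9 131.6 117.5]
188 302 341 [518.1 128.6 122.4]
192 310 338 [517.8 126.4 131.9]
196 318 336 [520.3 124.2 149. ]
```

View pics/j.png

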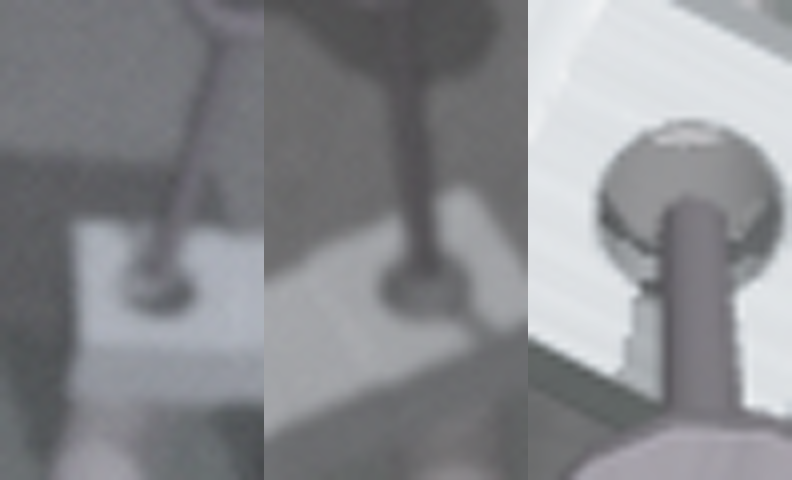

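```bash
python3 - <<'E'
from station import robot
from h import *
R=[np.pi-0.022,0,0.22]
robot.movel([532.3,130.2,168],R,rate=35)
robot.dwell(.5)
a=[]
for n in("scene","side","wrist"):
    f=robot.grab_frame(n); np.savez(f"{n}k.npz",**f)
    p=proj(f,[532,130,110]).astype(int); 
    x,y=np.maximum(p-[20,30],0); a.append(cv2.resize(f["pixels"][y:y+60,x:x+33,::-1],None,fx=8,fy=8,interpolation=cv2.INTER_CUBIC)); print(n,x,y, proj(f,[532,130,110]))
cv2.imwrite("pics/k.png",np.hstack(a)); cv2.imwrite("pics/wk.png",f["pixels"][:,:,::-1])
tcp=robot.current_ee_pos();print(tcp,robot.current_clock(),robot.current_force(),robot.current_width(),robot.current_qd().round(4) if hasattr(robot.current_qd(),'round') else robot.current_qd())
W=pts(f);m=(abs(W[...,2]-159)<2.5)&(np.hypot(W[...,0]-532,W[...,1]-130)<25);P=W[m];print((P.min(0)+P.max(0))/2)
E
```

```text
scene 399 154 [419.76373496 184.16590094]
side 249 238 [269.04503731 268.07537236]
wrist 304 167 [324.21629888 197.33901546]
[532.29821818 130.20596349 167.99988282] 20.975 [ 1.31161665  0.63799715 -1.03293617] 16.878034505258682 [-0.0001 -0.0009 -0.0003  0.0002 -0.0006 -0.001  -0.0009]
[533.35954882 129.65783932 159.0065231 ]
```

View pics/k.png

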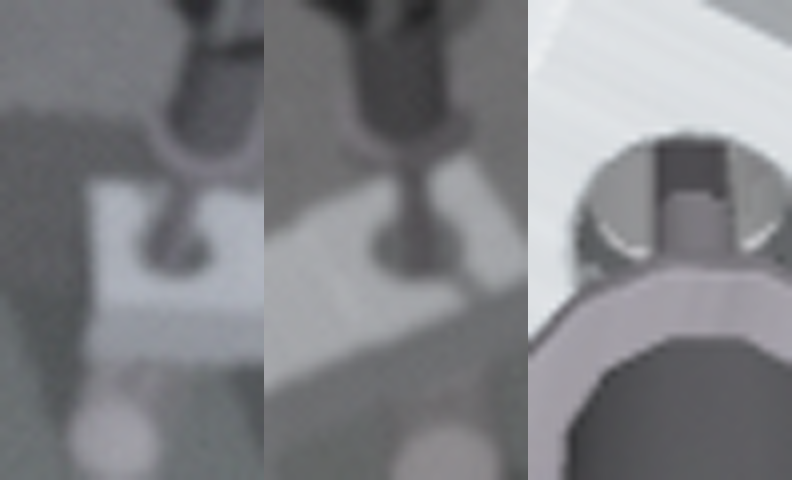

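View pics/wk.png

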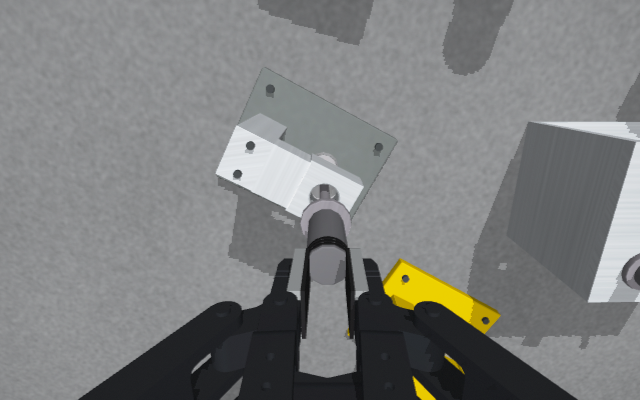

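```bash
python3 -c "
from station import robot
print(robot.current_force(),robot.current_clock());robot.sign_off()"
```

```text
[ 1.31161665  0.63799715 -1.03293617] 20.975
the job is handed in; nothing more can be done
```

The probe is now inside the guide hole, held by the gripper with its tip about half way down the sample tube. I handed the job in at 21 s of the 51 s limit. The verdict isn't reported, so the checks below are my own.

**What I did**
- I picked the grey round hub with the dark rings, the tallest in the rack, at wrist pixel (327,170). I left the orange look-alike at (367,79) and the yellow station alone.
- After lifting, the probe hung about 0.02 rad off vertical, so I rotated the tool 0.022 rad to correct it.
- I compared the tip with the hole in all three cameras while hovering, shifted it by about 1 mm, then lowered it to 29 mm above the tube floor. That depth comes from the tool height, since the tip itself is out of sight in the tube.

**Last checks**
- **Centring:** the flange is about 1.6 mm from the hole's axis (limit 5 mm). The tip was within about 1 mm when I last measured it, at the mouth of the hole (limit 4 mm).
- **Contact:** the last wrist picture shows a clear gap on both sides of the rod. The wrist force was under 2 N, too coarse to prove there was no light touch.
- **Stillness:** the joints were at rest.

**What disagreed**
- The cameras differed by 1–2 mm on where the tip was relative to the hole. They also disagreed on the tilt: the coarser scene and side views first suggested up to 0.085 rad, while the wrist view gave about 0.025 rad, and I trusted the wrist view.
- The gripper reads 17 mm on a 22 mm hub. I put that down to soft pads; the probe looked firmly held in every picture.

I didn't re-measure the other stems and bench items at the end. The last wrist picture shows no sign of anything disturbed, but it covers only part of the bench.

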